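# Charge the compression mould

## Task

Charge the compression mould with a new blank. First lift the aluminium plunger out of the mould by its bail and hang it by the bail on the hook of the short retort stand, hanging free. Then take from the drying tray the one pressed-fibre preform whose outline matches the mould's cavity and lay it in the cavity, flat and fully home; leave the other preforms, the bottles and the crucible where they stand.

Things in the scene. Friction and masses are not known exactly. Their poses are not given: they have to be found in the camera images.
- mould: Fixed steel mould: base 140 x 180 x 15 mm, on it a block 116 x 156 mm, its flat top 48 mm above the bench; a rod handle low on each short side (104 mm from the middle, 36 mm high). One cavity in the top: 63 mm along x, 103 mm along y, 15 mm deep, straight walls, 3 mm 45-degree lead-in round the mouth. Origin: centre of the underside, z up. Turned up to 0.25 rad.
- cavity_floor (a point): Centre of the cavity's floor, 33 mm above the bench and 15 mm below the mould's top; axes as the mould's.
- plunger: Loose aluminium plunger, 0.48 to 0.72 kg, starts in the mould: nose 61 x 101 x 12 mm in the cavity (1 mm play each side), flange 84 x 124 x 12 mm resting on the mould's top, on it an upright bail of 10 mm rod, legs 92 mm apart (centres). Draw it straight up 15 mm to free the nose. Origin: centre of the nose's underside; x short side, y long side and bail, z up.
- bail (a point): Middle of the bail's straight level top bar, on its centre line: 90 mm above the nose's underside, 66 mm above the flange's top, at the start 126 mm above the bench. The bar is 10 mm thick, straight for 36 mm each way along the plunger's y; 61 mm is free between it and the flange.
- stand: Fixed short retort stand: base 220 x 130 x 12 mm (65 mm to its -x, 155 mm to its +x), 12 mm rod 125 mm to +x of the origin, 255 mm high, boss head at 200 mm carrying a hook: a level 10 mm round arm along the stand's x, its upturned free end to -x (towards the robot). Origin: on the bench below hook, z up. Turned up to 0.3 rad; left or right of the mould.
- hook (a point): Where to hang things: on the centre line of the hook's arm, 200 mm above the bench; axes as the stand's. The arm is level from 45 mm on the -x side to the boss head 106 mm on the +x side; then the free end turns up, its tip 63 mm out on the -x side and 25 mm above the arm's centre line. A bail hung here lies square to the arm, its bar's centre line 10 mm above this point.
- tray: Flat aluminium drying tray, fixed, 290 x 270 mm, floor 3 mm thick, rim 9 mm high. It lies on the side of the mould where the stand is not and carries the three preforms. Origin: centre of its underside; its x along the 290 mm side.
- preform_long: Loose rectangular blank of pressed brown plant fibre, 60 x 100 x 22 mm, 0.08 to 0.17 kg, flat on the tray: the one that matches the cavity, with 1.5 mm play each side; fully home it stands 7 mm above the mould's top. Origin: centre of its underside; x along 60 mm, y along 100 mm, z up. Either way round will do.
- preform_long_mid (a point): Middle of the 60 x 100 mm blank, 11 mm above its underside; axes as the blank's.
- preform_short: Loose rectangular blank of the same fibre, 60 x 72 x 22 mm, lying on the tray: too short for the cavity. Origin: centre of its underside.
- preform_disc: Loose round blank of the same fibre, 64 mm across, 22 mm thick, lying on the tray. Origin: centre of its underside.
- bottle_amber: Bystander: amber glass jar with a black cap, 48 mm across, 95 mm high, behind the mould. Origin: centre of its underside.
- bottle_clear: Bystander: clear glass jar with a black cap, 44 mm across, 80 mm high, behind the mould. Origin: centre of its underside.
- crucible: Bystander: black square graphite crucible, 60 x 60 x 50 mm with a square well, behind the mould. Origin: centre of its underside.
Mind the look-alikes: they are no part of the job. Leave any pink look-alike of the plunger alone.

How it is judged:
On the way, in this order (a step that is already met when the one before it is completed fails the run):
1. the plunger hangs by its bail on the hook, let go and still (x of bail in the frame of hook between -0.05 and 0.09 m and y of bail in the frame of hook between -0.025 and 0.025 m and z of bail in the frame of hook between 0.004 and 0.02 m and angle between plunger's own z axis and vertical below 0.35 rad and contact force between plunger and stand above 2 N and contact force between plunger and the fingers below 0.2 N and linear speed of plunger below 0.04 m/s), for 0.3 s.
2. the matching preform lies home in the cavity, let go (z of preform_long_mid in the frame of cavity_floor between 0.0085 and 0.0135 m and horizontal distance between preform_long_mid and cavity_floor below 0.004 m and angle between the z axis of preform_long and the z axis of mould, either way round below 0.05 rad and angle between the y axis of preform_long and the y axis of mould, either way round below 0.07 rad and contact force between preform_long and the fingers below 0.2 N and linear speed of preform_long below 0.02 m/s), for 0.3 s.
At the end, for the whole second after the job is handed in: Plunger hangs on the hook, let go, still: bar on the arm (middle within 25 mm sideways, 50 mm to the tip or 90 mm to the rod side of hook), upright within 0.35 rad. The 60 x 100 mm preform is in the cavity, let go, still: on the floor within 2.5 mm, centred within 4 mm, flat within 0.05 rad (all of step 1 and all of step 2); the robot touches nothing.
It fails at once if one of the other two preforms is moved by more than 30 mm (distance of any of preform_short, preform_disc from where it was at the start of the episode above 0.03 m).
It fails at once if a bottle or the crucible is moved by more than 30 mm or tipped over (distance of any of bottle_amber, bottle_clear, crucible from where it was at the start of the episode above 0.03 m or angle between any of bottle_amber, bottle_clear, crucible's own z axis and vertical above 0.5 rad).
It also fails if it takes over 62 s, if anything falls off the work surface, if the arm or the gripper's body presses on something with over 40 N, if the wrist force passes 120 N, or if a joint passes its speed limit or range.

## Robot

A 6-joint arm with a two-finger parallel gripper is mounted at the origin on the work surface. World frame = base frame: x ahead of the robot, y to its left, z up, the work surface at z = 0. Lengths are in m, angles in rad, forces in N, time in s.
With the tool pointing down it reaches from about 0.35 to 0.85 m from the base axis. Payload 8.1 kg.
Tool frame: the origin (TCP) lies on the centre line of the jaws, within the pads' length; the fingertips stand robot.tips_ahead ahead of it and the grasp point (between the pads) lies 6 mm ahead of it (robot.tips_ahead is the distance from the TCP to the fingertips, in m); z points along the fingers, y is the line along which they close (so a half turn about z gives the same grasp; the last joint's range is limited). The gripper opens to 93 mm and grips with 3 to 60 N. Pads are 15 mm wide; open, the fingers measure 128 mm over their backs; the gripper's body (75 mm by 188 mm) begins 65 mm behind the grasp point.
Start: joints at [-1.38, 0.13, 1.488, -0, 1.523, -0.085], TCP at [0.163, -0.577, 0.244] pointing down, gripper open.
Joint ranges: [-2.96, 2.96], [-0.89, 2.26], [0.02, 2.5], [-1.34, 4.48], [0, 2.73], [-2.66, 2.66]. Speed limits (rad/s): [2.39, 2.39, 2.79, 3.14, 3.14, 3.14].

## Interface

Orientations are given as a rotation vector (axis times angle).
In Python, from plant import robot gives the robot as it stands.
- The arm moves only by the tool apply_moves, never from a script. Its arguments are lists of equal length, an entry for each row: "delta_pos": the shift along the tool's x, y, z in cm, a list of three; "twist": the turn about the tool's z in rad. A call has 1 to 8 rows; each row shifts and turns the commanded pose from where the row before left it, along the tool's axes as they then stand; what a row does not reach is not made up. A row lasts 1/8 s, in which the tool goes at most 62.5 mm and 10.7 degrees, less where a joint would pass 70% of its speed; a pose out of reach is approached as far as the arm can. A call with a gripper value outside its range is refused whole. "gripper" is the finger opening in cm, from 0 to 9.3, set as the call begins (left out, the last holds). The fingers move at their own pace and stop on an object; "squeeze" is the grip in N (left out, the last holds). Time passes only in rows, so rows that do not move let the fingers close. It gives the time, the measured TCP pose, the force, the opening and the grip force at its end, in the units of the state.
- robot.read_state(): the state, without advancing time (a new reading comes with each control period).
- robot.read_camera(name): name is "side" or "top"; returns a dict with "frame" (420x560x3 uint8, red, green, blue), "vertical_fov" (degrees; the focal length in pixels is half the picture's height over the tangent of half this angle, whatever the lens; pixels are square), "cx", "cy" (the principal point, pixels), "R" (3x3) and "t" (3): a world point X has camera coordinates R X + t. Camera axes: x right, y down, z forward; pixel columns grow to the right and rows downward; lengths in m; the calibration is good to about 2 mm. A picture is of the moment at which its call begins. There is no depth.
- robot.close_job(): hands the job in; it is judged then, once.
The state is a dict: "t": time; "q": joint angles; "dq": joint speeds; "joint_torque": joint torques, N m; "tool_pos": TCP position; "orientation": TCP orientation; "force": force on the tool from outside, world axes, zero at the start; "wrist_torque": the same for the moment, N m; "opening": finger opening in m; "gripper_force": force on a finger pad.
Only numpy, scipy, OpenCV 4.12 (cv2) and the standard library are available. Lean on these libraries where they do the work, as an engineer would, in place of code of your own. Each camera call takes 0.05 s, during which the arm holds its last target. There are 200 camera calls.

## Working session

There is one attempt and no reset: what is moved stays moved. The work goes in short steps, Python scripts to look and compute and a tool call to move; the robot and the scene stay as the last step left them, time stands still between calls to the robot, and variables do not carry over. Pictures are saved under pics/ and viewed, at most 10 in all, crops included, and the job is handed in when it is done.

Besides the shell and the picture viewer there is one more tool, called as name([rows], argument=value, ...), one row to a line, values as JSON. apply_moves: Moves the arm, as the interface text tells. Its arguments: {"type":"object","properties":{"delta_pos":{"type":"array"},"twist":{"type":"array"},"gripper":{"type":"number"},"squeeze":{"type":"number"}},"required":["delta_pos","twist"]}

```bash
mkdir -p pics; python3 - <<'E'
from plant import robot
import cv2,pickle
print(robot.read_state(), robot.tips_ahead)
for n in("side","top"):
    c=robot.read_camera(n); pickle.dump(c,open(n+".pkl","wb")); cv2.imwrite(f"pics/{n}0.png",c["frame"][:,:,::-1])
    print(n,c["vertical_fov"],c["cx"],c["cy"],c["R"],c["t"],[k for k in c])
E
```

```text
{'t': 0.0, 'q': array([-1.38038542e+00,  1.31117356e-01,  1.48924005e+00,  4.54279826e-06,
        1.52299379e+00, -8.53899508e-02]), 'dq': array([-0.00097988,  0.00058192,  0.00205537,  0.00080319, -0.00094192,
       -0.00029238]), 'joint_torque': array([ 2.23403354e-04, -5.59838998e+01, -4.91763210e+01,  7.69020338e-02,
        3.49359750e-02, -1.22215311e-04]), 'tool_pos': array([ 0.16332374, -0.57681991,  0.24263511]), 'orientation': array([-3.11002923e+00, -4.31613422e-01,  1.37789107e-04]), 'force': array([1.06023461, 0.46544027, 0.13694806]), 'wrist_torque': array([ 0.00080863, -0.03671928,  0.01215852]), 'gripper_force': 0.0, 'opening': 0.09289807550804291} 0.025
side 49.709777844277255 280.33460464168473 213.64410461634026 [[-0.94801979 -0.31790792  0.01389355]
 [-0.17307819  0.47850707 -0.86085709]
 [ 0.26702513 -0.81851422 -0.5086571 ]] [0.51740631 0.21885179 1.26403762] ['frame', 'vertical_fov', 'cx', 'cy', 'R', 't']
top 51.70009224669022 286.80062898533237 208.94146317038317 [[-0.01522491 -0.99983099  0.0103048 ]
 [-0.98604271  0.01330448 -0.16596012]
 [ 0.16579497 -0.0126877  -0.98607862]] [0.01503027 0.53807946 1.23168424] ['frame', 'vertical_fov', 'cx', 'cy', 'R', 't']
```

View pics/top0.png

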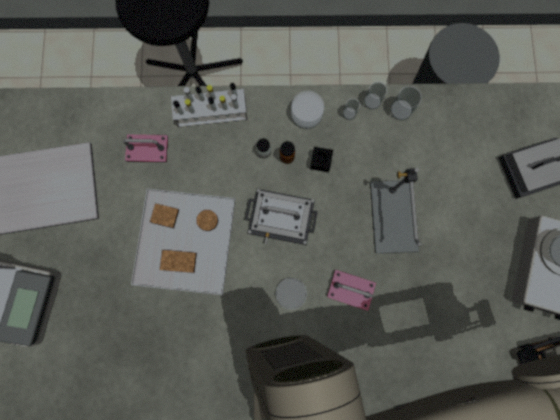

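View pics/side0.png

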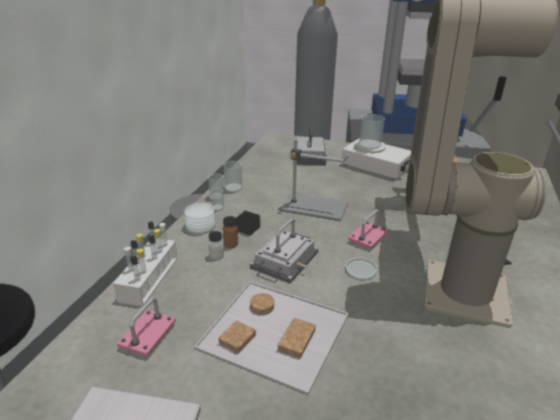

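The top view shows the mould with the grey plunger at about (281,215), and pink look-alikes at (146,148) and (352,290). The stand is at (395,215). On the tray there are three blanks: (165,215) short, (207,220) disc and (178,261) the longest. The side view shows the same layout, with the hook arm running from (295,155) to (345,160).

I'll confirm in enlarged crops.

```bash
python3 - <<'E'
import cv2,pickle
a=pickle.load(open("top.pkl","rb"))["frame"][:,:,::-1]; b=pickle.load(open("side.pkl","rb"))["frame"][:,:,::-1]
cv2.imwrite("pics/tc.png",cv2.resize(a[160:280,235:435],None,fx=4,fy=4,interpolation=cv2.INTER_CUBIC))
cv2.imwrite("pics/sc.png",cv2.resize(b[135:285,220:420],None,fx=4,fy=4,interpolation=cv2.INTER_CUBIC))
E
```

```text
(no output)
```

View pics/tc.png

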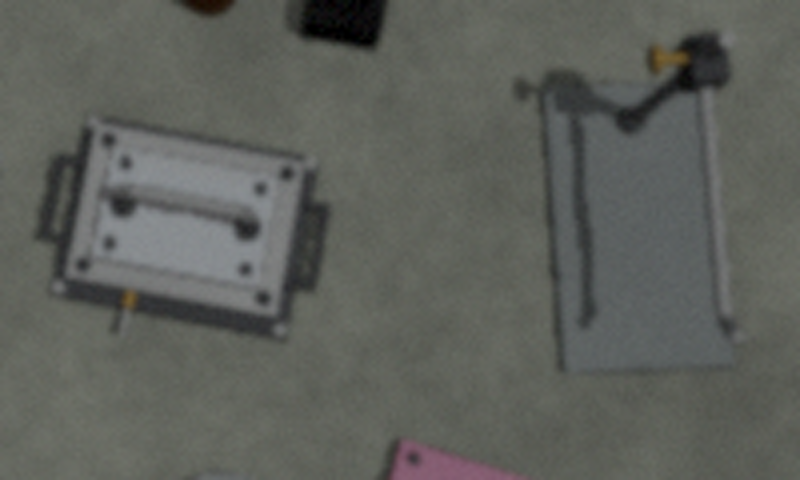

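View pics/sc.png

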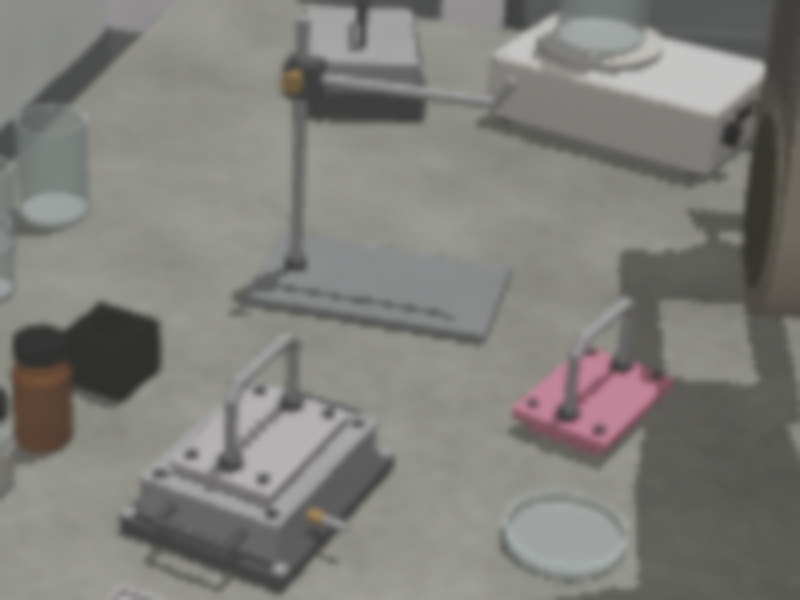

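The crops confirm the grey plunger in the mould. Its bail bar runs from (264,208) to (298,214) in the top view. The hook arm runs from (412,182) to (417,240), with its upturned tip at (419.5,244). Next I'll cast rays.

```bash
cat > h.py <<'E'
import numpy as np,cv2,pickle
def load(n): return pickle.load(open(n+".pkl","rb"))
def f(c): return c["frame"].shape[0]/2/np.tan(np.radians(c["vertical_fov"]/2))
def ray(c,p):
    d=c["R"].T@np.array([(p[0]-c["cx"])/f(c),(p[1]-c["cy"])/f(c),1]); return -c["R"].T@c["t"],d
def plane(c,p,z):
    o,d=ray(c,p); return o+d*(z-o[2])/d[2]
def proj(c,X):
    x=c["R"]@np.array(X)+c["t"]; return x[:2]/x[2]*f(c)+[c["cx"],c["cy"]]
def tri(c1,p1,c2,p2):
    A=[];b=[]
    for c,p in((c1,p1),(c2,p2)):
        o,d=ray(c,p); d=d/np.linalg.norm(d); M=np.eye(3)-np.outer(d,d); A.append(M);b.append(M@o)
    return np.linalg.lstsq(np.vstack(A),np.hstack(b),rcond=None)[0]
E
python3 - <<'E'
from h import *
np.set_printoptions(precision=4,suppress=True)
T=load("top");S=load("side")
t=lambda u,v:(235+u/4-.375,160+v/4-.375); s=lambda u,v:(220+u/4-.375,135+v/4-.375)
print("block top"); P=[plane(T,t(*p),.048) for p in((95,120),(315,158),(285,310),(70,282))]
for p in P: print(p)
r=cv2.minAreaRect(np.array([p[:2] for p in P],np.float32)*1000);print(r)
print("bar top",plane(T,t(115,191),.126),plane(T,t(253,215),.126))
print("bar side",[plane(S,s(*p),.126) for p in((236,382),(293,340))])
a=[plane(T,t(*p),.2) for p in((708,88),(727,320))];print("arm top",a)
print("arm side",[plane(S,s(*p),.2) for p in((325,81),(492,102))])
print("tip top",plane(T,t(738,337),.225),"side",plane(S,s(513,83),.225))
# stand base corners z=.012 and rod base
print("base",[plane(T,t(*p),.012)[:2] for p in((542,82),(733,368),(562,370))])
print("base side",[plane(S,s(*p),.012)[:2] for p in((510,268),(482,338),(237,297))])
hsv=cv2.cvtColor(T["frame"],cv2.COLOR_RGB2HSV)
m=((hsv[...,0]<18)&(hsv[...,1]>90)&(hsv[...,2]>60)).astype(np.uint8)
for c in cv2.findContours(m,0,2)[0]:
    if cv2.contourArea(c)<150: continue
    r=cv2.minAreaRect(np.array([plane(T,p[0],.025)[:2]*1000 for p in c],np.float32)); print("pre",c.mean(0),r)
hs=cv2.cvtColor(S["frame"],cv2.COLOR_RGB2HSV)
m=((hs[...,0]<18)&(hs[...,1]>90)&(hs[...,2]>60)).astype(np.uint8)
# tray corners top view
g=cv2.inRange(T["frame"],(110,110,110),(255,255,255))[180:300,125:245];
c=max(cv2.findContours(cv2.morphologyEx(g,3,np.ones((15,15))),0,2)[0],key=cv2.contourArea)
print("tray",cv2.minAreaRect(np.array([plane(T,p[0]+[125,180],.009)[:2]*1000 for p in c],np.float32)))
E
```

```text
block top
[0.5968 0.0905 0.048 ]
[ 0.566  -0.0715  0.048 ]
[ 0.4539 -0.0469  0.048 ]
[0.4765 0.1092 0.048 ]
((523.9915771484375, 18.43907928466797), (164.86862182617188, 121.69233703613281), 81.15674591064453)
bar top [0.5298 0.0728 0.126 ] [ 0.5118 -0.0219  0.126 ]
bar side [array([0.5326, 0.0602, 0.126 ]), array([ 0.5113, -0.0087,  0.126 ])]
arm top [array([ 0.5803, -0.3186,  0.2   ]), array([ 0.428 , -0.3212,  0.2   ])]
arm side [array([ 0.579 , -0.3147,  0.2   ]), array([ 0.4331, -0.321 ,  0.2   ])]
tip top [ 0.415  -0.3196  0.225 ] side [ 0.4149 -0.309   0.225 ]
base [array([ 0.6298, -0.2497]), array([ 0.4094, -0.382 ]), array([ 0.4098, -0.2542])]
base side [array([ 0.4124, -0.3796]), array([ 0.4105, -0.2476]), array([ 0.6328, -0.2426])]
pre [[177.7308 260.4231]] ((392.0328674316406, 328.8840637207031), (97.6872329711914, 55.35685729980469), 84.76935577392578)
pre [[206.4643 221.8214]] ((511.55853271484375, 246.318359375), (56.90788650512695, 54.04389953613281), 89.22407531738281)
pre [[164.425 215.675]] ((527.66552734375, 373.046142578125), (70.04719543457031, 54.851688385009766), 75.17830657958984)
tray ((445.90771484375, 327.055419921875), (289.41937255859375, 312.4612731933594), 82.40462493896484)
```

Measured positions (x, y):
- **Bail:** about (0.521, 0.0255), yaw about -0.175.
- **Hook:** about (0.476, -0.318), yaw about 0.02.
- **Long blank:** about (0.392, 0.329).

I'll lift and turn first.

apply_moves([
  [0,0,-2],
  [0,0,-2],
  [0,0,-2],
  [0,0,-2],
  [0,0,-2],
  [0,0,-2],
  [0,0,0],
], twist=[-0.16,-0.16,-0.16,-0.16,-0.16,-0.16,-0.16], gripper=9.3)

```text
t: 0.98
tool_pos: [0.1635, -0.5778, 0.3655]
orientation: [2.4, 2.024, -0.002]
force: [0.2, -0.8, 0.1]
opening: 0.0927
gripper_force: 0.0
```

apply_moves([
  [4.8,1.8,0],
  [4.8,1.8,0],
  [4.8,1.8,0],
  [4.8,1.8,0],
  [4.8,1.8,0],
  [4.8,1.8,0],
  [4.8,1.8,0],
  [4.8,1.8,0],
], twist=[0,0,0,0,0,0,0,0])

```text
t: 1.98
tool_pos: [0.3725, -0.2227, 0.3633]
orientation: [-2.407, -2.018, -0.0]
force: [0.6, -0.1, -0.2]
opening: 0.0933
gripper_force: 0.0
```

apply_moves([
  [4.8,1.8,0],
  [4.8,1.8,0],
  [4.8,1.8,0],
  [4.8,1.8,0],
  [4.8,1.7,0],
  [4.8,1.7,0],
  [0,0,0],
  [0,0,0],
], twist=[0,0,0,0,0,0,0,0])

```text
t: 2.98
tool_pos: [0.5263, 0.0407, 0.3631]
orientation: [-2.406, -2.019, 0.002]
force: [0.4, -0.9, 0.5]
opening: 0.0927
gripper_force: 0.0
```

apply_moves([
  [0.1,-0.2,4],
  [0.1,0,4],
  [0,0,4],
  [0,0,4],
  [0,0,3],
  [0,0,2],
  [0,0,1.6],
  [0,0,0],
], twist=[0,0,0,0,0,0,0,0])

```text
t: 3.98
tool_pos: [0.524, 0.0424, 0.1366]
orientation: [-2.407, -2.017, 0.003]
force: [-0.7, -0.2, 0.2]
opening: 0.0928
gripper_force: 0.0
```

```bash
python3 - <<'E'
from plant import robot
import cv2
c=robot.read_camera("side"); b=c["frame"][:,:,::-1]
cv2.imwrite("pics/s1.png",cv2.resize(b[150:300,190:390],None,fx=4,fy=4,interpolation=cv2.INTER_CUBIC))
E
```

```text
(no output)
```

View pics/s1.png

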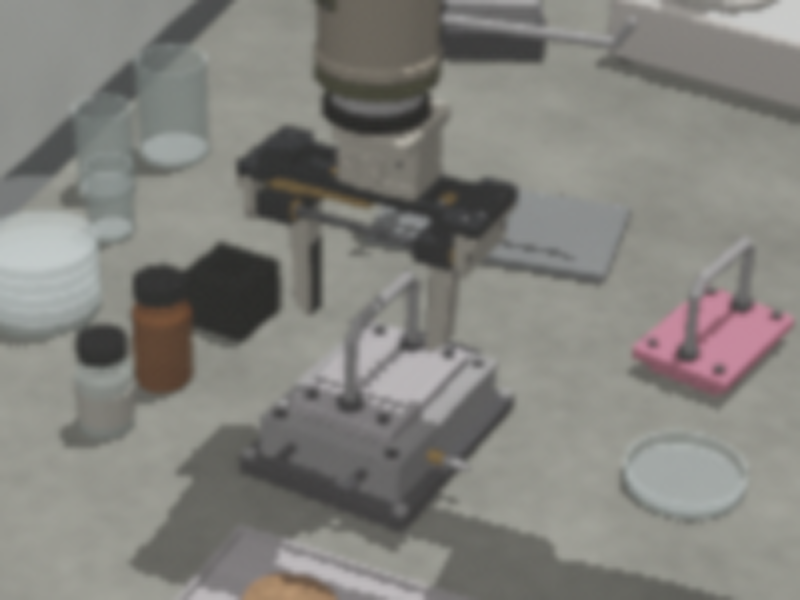

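The fingers straddle the bail bar, at crop (305,300) and (440,340) either side of the bar at (385,295). Closing now.

apply_moves([
  [0,0,0],
  [0,0,0],
  [0,0,0],
  [0,0,0],
  [0,0,0],
  [0,0,0],
  [0,0,0],
  [0,0,0],
], twist=[0,0,0,0,0,0,0,0], gripper=0, squeeze=60)

```text
t: 5.03
tool_pos: [0.5249, 0.0432, 0.1376]
orientation: [-2.407, -2.019, 0.0]
force: [-0.1, -0.5, 0.7]
opening: 0.0177
gripper_force: 0.0
```

apply_moves([
  [0,0,0],
  [0,0,0],
  [0,0,0],
  [0,0,0],
], twist=[0,0,0,0])

```text
t: 5.52
tool_pos: [0.5251, 0.0433, 0.1377]
orientation: [2.407, 2.019, 0.001]
force: [3.7, 1.6, -1.7]
opening: 0.0087
gripper_force: 59.9
```

apply_moves([
  [0,0,-0.3],
  [0,0,-0.3],
  [0,0,-0.4],
  [0,0,-0.5],
  [0,0,-0.5],
  [0,0,-0.5],
  [0,0,0],
], twist=[0,0,0,0,0,0,0])

```text
t: 6.4
tool_pos: [0.5254, 0.0432, 0.1634]
orientation: [2.406, 2.018, 0.001]
force: [-0.3, 0.2, -5.5]
opening: 0.0085
gripper_force: 59.9
```

apply_moves([
  [0,0,-1],
  [0,0,-1.8],
  [0,0,-2],
  [0,0,-2],
  [0,0,-2],
  [0,0,-1],
  [0,0,0],
  [0,0,0],
], twist=[0,0,-0.03,-0.04,-0.04,-0.04,-0.04,0])

```text
t: 7.4
tool_pos: [0.5254, 0.0432, 0.2622]
orientation: [2.203, 2.238, 0.002]
force: [-0.7, 0.2, -7.3]
opening: 0.0086
gripper_force: 59.9
```

apply_moves([
  [-1.2,-1.2,0],
  [-2.4,-2.5,0],
  [-2.5,-2.6,0],
  [-2.5,-2.6,0],
  [-2.5,-2.6,0],
  [-2.5,-2.6,0],
  [-2.4,-2.5,0],
  [-1.2,-1.2,0],
], twist=[0,0,0,0,0,0,0,0])

```text
t: 8.4
tool_pos: [0.3477, -0.1327, 0.2607]
orientation: [2.207, 2.235, -0.001]
force: [0.5, -0.2, -6.3]
opening: 0.0083
gripper_force: 59.9
```

apply_moves([
  [-1.3,0,0],
  [-2.5,0,0],
  [-3,0,0],
  [-3,0,0],
  [-3,0,0],
  [-2.5,0,0],
  [-1.4,0,0],
  [0,0,0],
], twist=[0,0,0,0,0,0,0,0])

```text
t: 9.4
tool_pos: [0.352, -0.2989, 0.2603]
orientation: [-2.205, -2.236, -0.0]
force: [0.4, 0.5, -6.2]
opening: 0.0087
gripper_force: 59.9
```

```bash
python3 - <<'E'
from plant import robot
import cv2,pickle
for n in("side","top"):
    c=robot.read_camera(n);pickle.dump(c,open(n+"2.pkl","wb"))
    b=c["frame"][:,:,::-1]
    b=b[100:260,250:450] if n=="side" else b[160:310,330:490]
    cv2.imwrite(f"pics/{n}2.png",cv2.resize(b,None,fx=3.7,fy=3.7,interpolation=cv2.INTER_CUBIC))
E
```

```text
(no output)
```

View pics/side2.png

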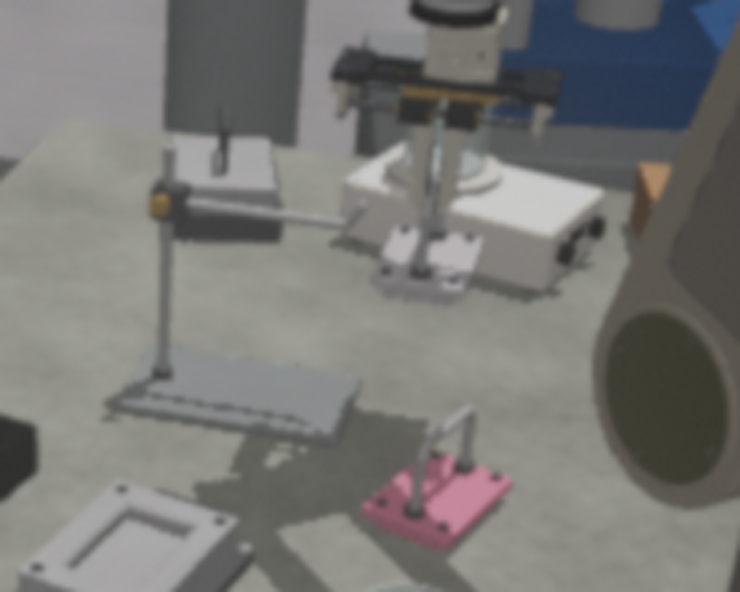

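The plunger hangs level in the grip at crop (430,260), and the hook's upturned tip is at (360,210), level with the bail window. The mould cavity is now empty. Next I move forward over the tip, checking forces, and then lower.

apply_moves([
  [0,1,0],
  [0,1.7,0],
  [0,2,0],
  [0,2,0],
  [0,2,0],
  [0,2,0],
  [0,1.4,0],
  [0,0.5,0],
], twist=[0,0,0,0,0,0,0,0])

```text
t: 10.5
tool_pos: [0.4789, -0.2959, 0.2605]
orientation: [-2.203, -2.239, -0.0]
force: [-0.2, -0.7, -6.7]
opening: 0.0084
gripper_force: 59.9
```

apply_moves([
  [0,0,0],
  [0,0,0.6],
  [0,0,0.8],
  [0,0,0.8],
  [0,0,0.6],
  [0,0,0.4],
  [0,0,0.3],
  [0,0,0],
], twist=[0,0,0,0,0,0,0,0])

```text
t: 11.5
tool_pos: [0.478, -0.2965, 0.2255]
orientation: [-2.204, -2.238, 0.0]
force: [-0.2, -0.4, -6.1]
opening: 0.0082
gripper_force: 59.9
```

apply_moves([
  [0,0,0.2],
  [0,0,0.1],
  [0,0,0.1],
  [0,0,0],
], twist=[0,0,0,0])

```text
t: 12.0
tool_pos: [0.4781, -0.2966, 0.2218]
orientation: [2.205, 2.238, 0.0]
force: [-0.5, 1.2, -5.0]
opening: 0.0086
gripper_force: 59.9
```

apply_moves([
  [0,0,0.1],
  [0,0,0.1],
  [0,0,0],
], twist=[0,0,0])

```text
t: 12.38
tool_pos: [0.4783, -0.2965, 0.2206]
orientation: [2.204, 2.238, 0.001]
force: [-3.3, 3.8, 4.2]
opening: 0.0084
gripper_force: 59.9
```

apply_moves([
  [0,0,0],
  [0,0,0],
  [0,0,0],
  [0,0,0],
  [0,0,0],
  [0,0,0],
], twist=[0,0,0,0,0,0], gripper=4)

```text
t: 13.12
tool_pos: [0.4781, -0.2965, 0.2196]
orientation: [-2.205, -2.238, 0.0]
force: [0.7, 0.2, -0.6]
opening: 0.0401
gripper_force: 0.0
```

apply_moves([
  [0,0,-1],
  [0,0,-2],
  [0,0,-3],
  [0,0,-4],
  [0,0,-3],
  [0,0,0],
], twist=[0,0,0,0,0,0])

```text
t: 13.88
tool_pos: [0.4792, -0.2974, 0.3548]
orientation: [2.199, 2.233, 0.002]
force: [0.4, -0.6, -0.6]
opening: 0.0401
gripper_force: 0.0
```

```bash
python3 - <<'E'
from plant import robot
import cv2,pickle
for n in("side","top"):
    c=robot.read_camera(n);pickle.dump(c,open(n+"3.pkl","wb"))
a,b=[pickle.load(open(n+"3.pkl","rb"))["frame"][:,:,::-1] for n in("top","side")]
A=cv2.resize(a[170:290,140:340],None,fx=4,fy=4,interpolation=cv2.INTER_CUBIC)
cv2.imwrite("pics/top3.png",A)
B=cv2.resize(b[120:240,260:420],None,fx=4,fy=4,interpolation=cv2.INTER_CUBIC)
cv2.imwrite("pics/side3.png",B)
E
```

```text
(no output)
```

View pics/top3.png

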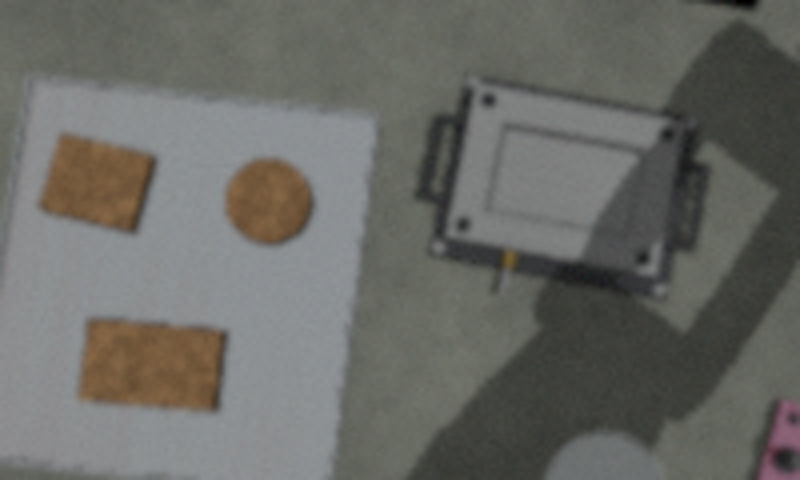

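View pics/side3.png

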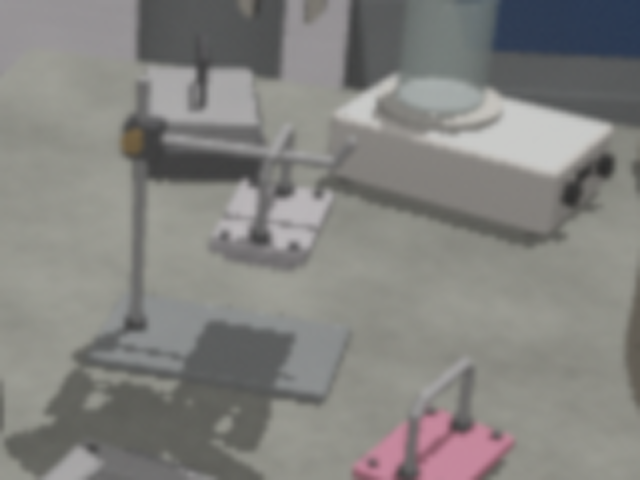

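The plunger hangs free on the hook arm at crop (265,190), clear of the gripper. In the top view the cavity outline corners are at crop (505,125), (650,152), (635,232) and (488,210). The long blank is at (152,364), the most elongated of the three at about 140 x 80 px. The short one is at (97,182) and the disc at (270,200). Next I'll refine the blank and cavity numerically.

```bash
python3 - <<'E'
from h import *
np.set_printoptions(precision=4,suppress=True)
T=load("top3");S=load("side3")
t=lambda u,v:np.array((140+u/4-.375,170+v/4-.375))
def ctr(P,n):
    P=[p[:2] for p in P]; c=np.mean(P,0); e=[P[(i+1)%4]-P[i] for i in range(4)]
    yd=(P[0]-P[1]+P[3]-P[2]); print(n,c,"theta",np.arctan2(-yd[0],yd[1]),"len",[round(float(np.linalg.norm(x)),4) for x in e])
ctr([plane(T,t(*p),.045) for p in((503,125),(650,152),(635,234),(488,210))],"cavity")
ctr([plane(T,t(*p),.048) for p in((470,82),(692,120),(665,275),(443,240))],"block")
g=cv2.cvtColor(T["frame"],cv2.COLOR_RGB2GRAY).astype(float)
Q=[]
for p in((488,100),(668,133),(643,257),(463,222)):
    q=t(*p);x,y=np.round(q).astype(int);w=g[y-3:y+4,x-3:x+4];w=np.clip(np.median(w)-8-w,0,None);yy,xx=np.mgrid[y-3:y+4,x-3:x+4]
    Q.append(plane(T,((w*xx).sum()/w.sum(),(w*yy).sum()/w.sum()),.048)); 
ctr(Q,"screws")
ctr([plane(T,t(*p),.025) for p in((90,320),(225,332),(217,410),(80,397))],"blank hand")
for c,n in((T,"top"),(S,"side")):
    h=cv2.cvtColor(c["frame"],cv2.COLOR_RGB2HSV).astype(int); b=c["frame"].astype(int)
    for thr in(20,35):
        m=((b[...,0]-b[...,2])>thr).astype(np.uint8)
        m=cv2.resize(m*255,None,fx=4,fy=4,interpolation=cv2.INTER_LINEAR)>127
        for k in cv2.findContours(m.astype(np.uint8),0,1)[0]:
            if cv2.contourArea(k)<2500: continue
            pts=np.array([plane(c,(p[0]+.5)/4-.5,.025)[:2]*1000 for p in k],np.float32)
            M=pts.mean(0)
            if .3<M[0]/1000<.62 and .2<M[1]/1000<.45: 
                r=cv2.minAreaRect(pts);print(n,thr,np.round(r[0],1),np.round(r[1],1),round(r[2],1))
                if n=="side" or r[1][0]>85 or r[1][1]>85: print(cv2.boxPoints(r).round(1).tolist())
print("cam",-T["R"].T@T["t"],-S["R"].T@S["t"])
E
```

```text
cavity [0.5214 0.0221] theta -0.18746827295879223 len [0.1103, 0.0619, 0.109, 0.0642]
block [0.5221 0.0231] theta -0.17860264403891934 len [0.1664, 0.1165, 0.1635, 0.119]
screws [0.522  0.0244] theta -0.20684668870191128 len [0.1375, 0.0922, 0.1334, 0.0939]
blank hand [0.3921 0.328 ] theta -0.10571213784988588 len [0.0996, 0.0568, 0.1004, 0.0562]
top 20 [392.1 329.3] [102.4  61.5] 84.0
[[356.1000061035156, 281.6000061035156], [417.29998779296875, 275.20001220703125], [428.0, 377.0], [366.79998779296875, 383.3999938964844]]
top 20 [512.3 245.5] [64.3 60.4] 44.9
top 20 [527.9 373.8] [76.1 61.5] 75.2
top 35 [391.9 329.3] [100.1  58.8] 83.7
[[357.20001220703125, 282.70001220703125], [415.70001220703125, 276.29998779296875], [426.6000061035156, 375.79998779296875], [368.1000061035156, 382.20001220703125]]
top 35 [513.  246.3] [59.7 58.7] 0.7
top 35 [527.7 373.6] [72.7 58.8] 76.4
side 20 [527.4 383.7] [86.5 70.1] 76.4
[[483.20001220703125, 349.79998779296875], [551.2999877929688, 333.3999938964844], [571.5999755859375, 417.5], [503.5, 433.8999938964844]]
side 20 [392.2 339.4] [118.2  64.8]
[... 209 characters left out ...]
9938964844, 208.60000610351562], [554.5, 229.3000030517578], [526.9000244140625, 307.70001220703125]]
side 35 [529.5 382.2] [81.  62.3] 75.4
[[489.1000061035156, 350.8999938964844], [549.4000244140625, 335.20001220703125], [569.7999877929688, 413.6000061035156], [509.5, 429.29998779296875]]
side 35 [392.4 338.6] [112.4  61.5] 84.5
[[356.3999938964844, 285.5], [417.70001220703125, 279.70001220703125], [428.3999938964844, 391.6000061035156], [367.20001220703125, 397.5]]
side 35 [513.1 250.7] [64.5 65.9] 45.8
[[467.1000061035156, 250.5], [514.2999877929688, 204.60000610351562], [559.2000122070312, 250.8000030517578], [512.0, 296.70001220703125]]
cam [0.3266 0.0235 1.3037] [0.1909 1.0944 0.8242]
```

apply_moves([
  [2.4,-0.3,0],
  [4.8,-0.6,0],
  [4.8,-0.6,0],
  [4.8,-0.6,0],
  [4.8,-0.6,0],
  [4.8,-0.6,0],
  [4.8,-0.6,0],
  [4.8,-0.6,0],
], twist=[0,0,0,0,0,0,0,0], gripper=9.3)

```text
t: 14.98
tool_pos: [0.4266, 0.0642, 0.3481]
orientation: [-2.204, -2.237, 0.002]
force: [0.6, 0.2, 0.3]
opening: 0.0933
gripper_force: 0.0
```

apply_moves([
  [4.8,-0.6,0],
  [4.8,-0.6,0],
  [4.8,-0.6,0],
  [4.8,-0.6,0],
  [4.8,-0.6,0],
  [2.9,-0.3,0],
  [0,0,0],
  [0,0,0],
], twist=[0,0,0,0,0,0,0.115,0])

```text
t: 15.98
tool_pos: [0.39, 0.3312, 0.348]
orientation: [-2.328, -2.109, 0.004]
force: [-0.0, -1.0, 0.2]
opening: 0.093
gripper_force: 0.0
```

```bash
cat > go.py <<'E'
import sys,numpy as np
from plant import robot
from scipy.spatial.transform import Rotation as R
s=robot.read_state(); M=R.from_rotvec(s["orientation"]).as_matrix()
x,y,z,th=map(float,sys.argv[1:5])
print("tool cm",np.round(M.T@(np.array([x,y,z])-s["tool_pos"])*100,2),"yaw",round(np.arctan2(M[1,1],M[0,1]),4),"twist",round(np.arctan2(M[1,1],M[0,1])-th,4),"tiltxy",M[:2,2].round(4),s["tool_pos"].round(4))
E
python3 go.py .3922 .330 .041 -.10
```

```text
tool cm [-0.04  0.3  30.7 ] yaw -0.0986 twist 0.0014 tiltxy [-0.0023 -0.0017] [0.39   0.3312 0.348 ]
```

apply_moves([
  [0,0.2,4],
  [0,0,5],
  [0,0,5],
  [0,0,5],
  [0,0,4],
  [0,0,3],
  [0,0,2],
  [0,0,0],
], twist=[0,0,0,0,0,0,0,0])

```text
t: 16.98
tool_pos: [0.391, 0.3293, 0.0673]
orientation: [-2.328, -2.109, 0.008]
force: [-0.1, -0.8, -0.5]
opening: 0.0927
gripper_force: 0.0
```

```bash
python3 go.py .3922 .330 .041 -.10;python3 - <<'E'
from plant import robot
import cv2
b=robot.read_camera("side")["frame"][:,:,::-1]
cv2.imwrite("pics/s4.png",cv2.resize(b[270:380,200:350],None,fx=5,fy=5,interpolation=cv2.INTER_CUBIC))
E
```

```text
tool cm [0.09 0.12 2.63] yaw -0.0986 twist 0.0014 tiltxy [-0.004  -0.0028] [0.391  0.3293 0.0673]
```

View pics/s4.png

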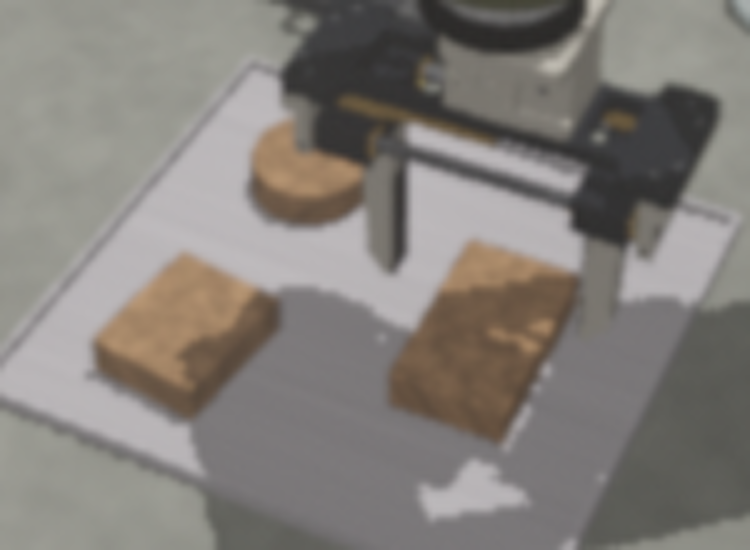

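The fingers straddle the long blank at crop (480,340) and are clear of the disc (300,180) and the short blank (185,330). I'll go down the last bit and grip.

apply_moves([
  [0.1,0.1,1.3],
  [0,0,0.8],
  [0,0,0.5],
  [0,0,0],
], twist=[0,0,0,0])

```text
t: 17.52
tool_pos: [0.3934, 0.3317, 0.0432]
orientation: [-2.329, -2.108, 0.001]
force: [0.4, 0.2, 1.1]
opening: 0.0934
gripper_force: 0.0
```

apply_moves([
  [0,0,0],
  [0,0,0],
  [0,0,0],
  [0,0,0],
  [0,0,0],
  [0,0,0],
  [0,0,0],
  [0,0,0],
], twist=[0,0,0,0,0,0,0,0], gripper=4.5, squeeze=25)

```text
t: 18.52
tool_pos: [0.3937, 0.332, 0.0438]
orientation: [-2.33, -2.108, -0.0]
force: [-1.0, -0.3, 3.3]
opening: 0.0597
gripper_force: 25.0
```

apply_moves([
  [0,0,-0.5],
  [0,0,-1.2],
  [0,0,-2],
  [0,0,-2.5],
  [0,0,-2],
  [0,0,-0.8],
  [0,0,0],
  [0,0,0],
], twist=[0,0,0.02,0.03,0.04,0,0,0])

```text
t: 19.52
tool_pos: [0.3932, 0.3315, 0.1327]
orientation: [-2.422, -2.001, 0.002]
force: [-0.7, 0.3, -0.5]
opening: 0.0595
gripper_force: 25.0
```

```bash
python3 go.py .5215 .025 .110 -.188
```

```text
tool cm [-27.68  18.37   2.28] yaw -0.1895 twist -0.0015 tiltxy [-0.0012 -0.0009] [0.3932 0.3315 0.1327]
```

apply_moves([
  [-1.5,1,0],
  [-3.5,2.3,0],
  [-4,2.7,0],
  [-4,2.7,0],
  [-4,2.7,0],
  [-4,2.7,0],
  [-3.7,2.4,0],
  [-2,1.3,0],
], twist=[0,0,0,0,0,0,0,0])

```text
t: 20.52
tool_pos: [0.5181, 0.0329, 0.133]
orientation: [-2.424, -1.998, 0.002]
force: [-0.9, 0.4, -2.6]
opening: 0.0595
gripper_force: 25.0
```

apply_moves([
  [-1,0.6,1],
  [0,0,1.2],
  [0,0,0],
  [0,0,0],
], twist=[0,0,0,0])

```text
t: 21.02
tool_pos: [0.5216, 0.0261, 0.1113]
orientation: [-2.42, -2.002, 0.001]
force: [-0.7, 0.4, -1.7]
opening: 0.0598
gripper_force: 25.0
```

```bash
python3 go.py .5215 .025 .110 -.188;python3 - <<'E'
from plant import robot
from h import *
np.set_printoptions(precision=4,suppress=True)
for n in("side","top"):
    c=robot.read_camera(n);pickle.dump(c,open(n+"5.pkl","wb"))
z=robot.read_state()["tool_pos"][2]-.0438+.025; print("blank top z",z)
c=load("side5"); b=c["frame"].astype(int); m=((b[...,0]-b[...,2])>28).astype(np.uint8)
m=cv2.resize(m*255,None,fx=4,fy=4)>127
for k in cv2.findContours(m.astype(np.uint8),0,1)[0]:
    if cv2.contourArea(k)<2500: continue
    px=k[:,0].mean(0)/4; M=plane(c,px,z)
    if abs(M[0]-.52)<.08 and abs(M[1]-.03)<.1:
        q=cv2.approxPolyDP(k,12,True)[:,0]; print(px); 
        for p in q: print((p+.5)/4-.5,plane(c,(p+.5)/4-.5,z)[:2],plane(c,(p+.5)/4-.5,z-.022)[:2])
f5=c["frame"][:,:,::-1]
cv2.imwrite("pics/s5.png",cv2.resize(f5[190:290,210:360],None,fx=5,fy=5,interpolation=cv2.INTER_CUBIC))
E
```

```text
tool cm [-0.11  0.01  0.13] yaw -0.1887 twist -0.0007 tiltxy [-0.0007  0.0002] [0.5216 0.0261 0.1113]
blank top z 0.09319583529135841
[282.9464 237.9375]
[288.125 224.625] [ 0.5314 -0.0276] [ 0.5416 -0.0614]
[275.625 231.875] [0.5539 0.0237] [ 0.5649 -0.0085]
[269.875 245.375] [0.5463 0.0957] [0.557  0.0657]
[286.375 249.125] [0.4966 0.0975] [0.5058 0.0675]
[293.375 234.125] [0.5007 0.0175] [ 0.51   -0.0149]
[293.375 226.875] [ 0.5125 -0.0207] [ 0.5222 -0.0543]
```

View pics/s5.png

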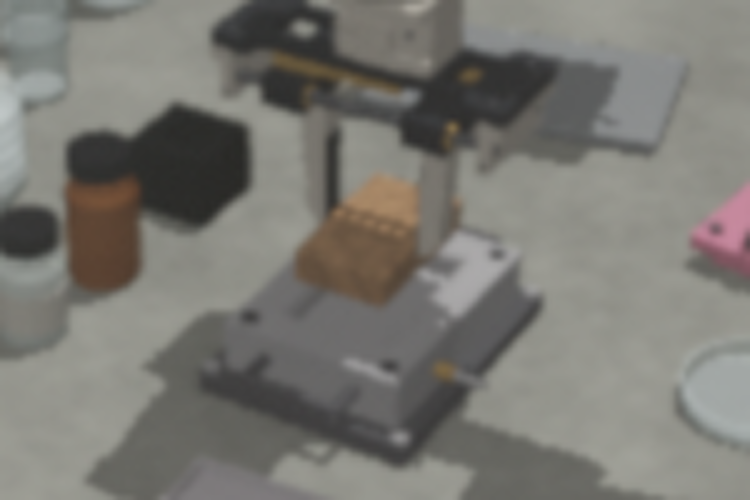

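The blank hangs level above the cavity at crop (370,240), square to the mould. I'll do a numeric check of its end edges before lowering.

```bash
python3 - <<'E'
from h import *
from scipy.ndimage import map_coordinates as mc
def cross(c,ctr,th,z,sgn,offs):
    d=c["frame"].astype(float); d=cv2.GaussianBlur(d[...,0]-d[...,2],(0,0),.6); out=[]
    ax=np.array([np.cos(th),np.sin(th)]);ay=np.array([-np.sin(th),np.cos(th)])
    ss=np.arange(.03,.075,.0005)
    for o in offs:
        P=np.array([proj(c,[*(ctr+ax*o+ay*s*sgn),z]) for s in ss])
        v=mc(d,[P[:,1],P[:,0]],order=1)
        hi=np.median(v[:24]);lo=np.median(v[-20:]);i=np.argmax(v<(hi+lo)/2); out.append(round((ss[i])*1000,1))
    return out
o=[-.02,-.01,0,.01,.02]
T3,S3,S5,T5=load("top3"),load("side3"),load("side5"),load("top5")
c=np.array([.3922,.330])
print("tray top +y",cross(T3,c,-.1,.025,1,o)); print("tray top -y bottom",cross(T3,c,-.1,.003,-1,o))
print("tray side -y",cross(S3,c,-.1,.025,-1,o)); print("tray side +y bot",cross(S3,c,-.1,.003,1,o))
c=np.array([.5216,.0261])
print("held side +y bot",cross(S5,c,-.188,.0703,1,o)); print("held side -y",cross(S5,c,-.188,.0923,-1,o))
# cavity from top3 with a gradient profile: dark line positions
g=cv2.cvtColor(T3["frame"],cv2.COLOR_RGB2GRAY).astype(float)
c=np.array([.522,.0235]);th=-.188;ax=np.array([np.cos(th),np.sin(th)]);ay=np.array([-np.sin(th),np.cos(th)])
for nm,u,w,L in(("y",ay,ax,.052),("x",ax,ay,.032)):
  for s in(1,-1):
    r=[]
    for off in np.linspace(-.02,.02,5):
        ss=np.arange(L-.011,L+.011,.0005);P=np.array([proj(T3,[*(c+u*s*q+w*off),.045]) for q in ss]);v=mc(g,[P[:,1],P[:,0]],order=1);i=v.argmin();r.append((round(ss[i]*1000,1),int(np.median(v)-v[i])))
    print("cav",nm,s,r)
E
```

```text
tray top +y [np.float64(49.0), np.float64(49.0), np.float64(49.5), np.float64(49.0), np.float64(48.5)]
tray top -y bottom [np.float64(46.0), np.float64(47.0), np.float64(46.5), np.float64(46.0), np.float64(46.5)]
tray side -y [np.float64(47.0), np.float64(47.0), np.float64(47.5), np.float64(47.5), np.float64(47.0)]
tray side +y bot [np.float64(48.5), np.float64(49.0), np.float64(49.0), np.float64(48.0), np.float64(49.0)]
held side +y bot [np.float64(47.0), np.float64(47.0), np.float64(46.5), np.float64(46.0), np.float64(47.0)]
held side -y [np.float64(60.0), np.float64(39.0), np.float64(45.5), np.float64(50.0), np.float64(50.0)]
cav y 1 [(np.float64(54.0), 18), (np.float64(53.0), 15), (np.float64(54.5), 16), (np.float64(53.5), 18), (np.float64(52.5), 14)]
cav y -1 [(np.float64(50.0), 5), (np.float64(51.5), 6), (np.float64(52.5), 3), (np.float64(53.5), 5), (np.float64(52.5), 6)]
cav x 1 [(np.float64(32.0), 21), (np.float64(30.5), 24), (np.float64(31.5), 23), (np.float64(32.0), 23), (np.float64(31.5), 26)]
cav x -1 [(np.float64(34.0), 8), (np.float64(33.0), 13), (np.float64(32.0), 10), (np.float64(30.5), 7), (np.float64(32.5), 9)]
```

apply_moves([
  [0,0,0.7],
  [0,0,0.7],
  [0,0,0.4],
  [0,0,0.3],
  [0,0,0.2],
  [0,0,0.2],
  [0,0,0],
], twist=[0,0,0,0,0,0,0])

```text
t: 22.0
tool_pos: [0.522, 0.0251, 0.0865]
orientation: [-2.422, -2.001, 0.0]
force: [-0.2, -0.5, -2.0]
opening: 0.0598
gripper_force: 25.0
```

apply_moves([
  [0,0,0.15],
  [0,0,0.15],
  [0,0,0.1],
  [0,0,0.1],
  [0,0,0],
], twist=[0,0,0,0,0])

```text
t: 22.62
tool_pos: [0.5227, 0.0256, 0.0821]
orientation: [2.422, 2.001, 0.002]
force: [1.1, 5.0, 3.2]
opening: 0.0597
gripper_force: 25.0
```

apply_moves([
  [0.08,0,0.1],
  [0,0,0.15],
  [0,0,0.15],
  [0,0,0],
], twist=[0,0,0,0])

```text
t: 23.12
tool_pos: [0.5228, 0.0261, 0.0791]
orientation: [2.422, 2.001, 0.001]
force: [-3.7, 4.9, 15.6]
opening: 0.0597
gripper_force: 25.0
```

apply_moves([
  [0.08,-0.08,0],
  [0,0,0],
  [0,0,0],
], twist=[0,0,0])

```text
t: 23.5
tool_pos: [0.5227, 0.0263, 0.0792]
orientation: [2.42, 1.999, 0.002]
force: [-0.9, 1.5, 11.7]
opening: 0.0598
gripper_force: 25.0
```

```bash
python3 - <<'E'
from plant import robot
s=robot.read_state();print(s["force"],s["wrist_torque"],s["tool_pos"])
E
```

```text
[-0.86477009  1.52955699 11.72789351] [-0.00495461  0.29144879 -0.05593518] [0.52269353 0.0262892  0.0791593 ]
```

apply_moves([
  [0,0,0.1],
  [0,0,0.1],
  [0,0,0.1],
  [0,0,0],
], twist=[0,0,0,0])

```text
t: 24.0
tool_pos: [0.5228, 0.0263, 0.0785]
orientation: [2.42, 1.999, 0.001]
force: [-12.5, 0.5, 34.4]
opening: 0.0595
gripper_force: 25.1
```

apply_moves([
  [0,0,-0.3],
  [0,-0.12,-0.1],
  [0,0,0],
  [0,0,0],
], twist=[0,0,0,0])

```text
t: 24.5
tool_pos: [0.5211, 0.0267, 0.0789]
orientation: [2.421, 2.0, 0.001]
force: [5.1, -1.3, 2.6]
opening: 0.0595
gripper_force: 25.0
```

```bash
python3 - <<'E'
from plant import robot
s=robot.read_state();print(s["force"],s["wrist_torque"],s["tool_pos"])
E
python3 go.py .5215 .026 .074 -.188
```

```text
[ 5.11425682 -1.28592286  2.59182934] [-0.30251472 -1.04796218 -0.25759486] [0.52110638 0.02671213 0.0788701 ]
tool cm [-0.06  0.05  0.49] yaw -0.1903 twist -0.0023 tiltxy [ 0.0014 -0.0006] [0.5211 0.0267 0.0789]
```

apply_moves([
  [0,0.06,0],
  [0,0,0.1],
  [0,0,0.1],
  [0,0,0],
], twist=[0,0,0,0])

```text
t: 25.0
tool_pos: [0.5213, 0.0267, 0.0786]
orientation: [2.422, 2.0, -0.0]
force: [-5.1, -0.7, 22.8]
opening: 0.0597
gripper_force: 25.0
```

```bash
python3 - <<'E'
from plant import robot
s=robot.read_state();print(s["force"],s["wrist_torque"],s["tool_pos"])
E
```

```text
[-5.08646146 -0.65976981 22.80627939] [-0.30731246  1.12842982 -0.18414113] [0.52131697 0.02667863 0.07862146]
```

apply_moves([
  [0,0,-0.15],
  [0,0,0],
  [0,0,0],
  [0,0,0],
  [0,0,0],
  [0,0,0],
], twist=[0,0,0,0,0,0], gripper=7.5)

```text
t: 25.75
tool_pos: [0.521, 0.027, 0.0781]
orientation: [-2.422, -2.001, 0.0]
force: [-0.4, -0.5, 0.5]
opening: 0.0752
gripper_force: 0.0
```

apply_moves([
  [0,0,-2],
  [0,0,-4],
  [0,0,-5],
  [0,0,-5],
  [-2,0,-4],
  [-4,0,0],
  [-5,0,0],
  [-5,0,0],
], twist=[0,0,0,0,0,0,0,0])

```text
t: 26.75
tool_pos: [0.4905, -0.1314, 0.2784]
orientation: [2.421, 2.001, 0.001]
force: [1.1, -0.9, -0.1]
opening: 0.0752
gripper_force: 0.0
```

apply_moves([
  [-5,-2,0],
  [-5,-2,0],
  [-5,-1,0],
  [0,0,0],
], twist=[0,0,0,0])

```text
t: 27.25
tool_pos: [0.4118, -0.2707, 0.2781]
orientation: [2.427, 1.995, -0.001]
force: [-0.0, 0.2, -0.4]
opening: 0.0749
gripper_force: 0.0
```

```bash
cat > m.py <<'E'
from plant import robot
from h import *
np.set_printoptions(precision=4,suppress=True)
for n in("side","top"):
    c=robot.read_camera(n);pickle.dump(c,open(n+"6.pkl","wb")); b=c["frame"].astype(float)
    d=cv2.resize(b[...,0]-b[...,2],None,fx=4,fy=4,interpolation=cv2.INTER_LINEAR);m=(d>25).astype(np.uint8)
    u,v=proj(c,[.522,.024,.055]); 
    for k in cv2.findContours(m,0,1)[0]:
        if cv2.contourArea(k)<1500 or cv2.pointPolygonTest(k,(float(u*4),float(v*4)),False)<0: continue
        print(n,"area",cv2.contourArea(k)/16)
        if n=="top":
            for z in(.055,):
                r=cv2.minAreaRect(np.array([plane(c,(p[0]+.5)/4-.5,z)[:2]*1000 for p in k],np.float32));print(z,r)
        for p in cv2.approxPolyDP(k,6,True)[:,0]: print((p+.5)/4-.5,plane(c,(p+.5)/4-.5,.055)[:2],plane(c,(p+.5)/4-.5,.048)[:2])
th=-.188
for n in("side","top"):
    c=load(n+"6"); print(n,"expected top corners home",[proj(c,[.522+np.cos(th)*a-np.sin(th)*b,.024+np.sin(th)*a+np.cos(th)*b,.055]).round(1).tolist() for a,b in((.03,.05),(.03,-.05),(-.03,-.05),(-.03,.05))])
E
python3 m.py
```

```text
side area 499.1875
[300.875 236.375] [ 0.4914 -0.0344] [ 0.4942 -0.0447]
[284.375 231.625] [ 0.5476 -0.0429] [ 0.5509 -0.0532]
[268.875 251.125] [0.5577 0.0724] [0.561  0.0631]
[286.125 257.625] [0.5003 0.086 ] [0.5031 0.0768]
[299.875 242.375] [ 0.4851 -0.0019] [ 0.4877 -0.0119]
top area 686.59375
0.055 ((521.1982421875, 24.99262237548828), (100.31266021728516, 61.45836639404297), 79.02601623535156)
[265.875 202.625] [0.5561 0.0684] [0.5574 0.0686]
[262.875 221.125] [0.5016 0.0775] [0.5026 0.0778]
[295.875 225.875] [ 0.4863 -0.0182] [ 0.4872 -0.0184]
[298.125 206.875] [ 0.5422 -0.0258] [ 0.5434 -0.0261]
side expected top corners home [[268.4, 250.0], [284.8, 233.9], [302.1, 239.4], [286.4, 256.1]]
top expected top corners home [[266.2, 201.0], [299.8, 206.9], [296.4, 226.9], [262.5, 221.0]]
```

The blank sits centred and square (centre 0.521, 0.025; yaw -0.19), but the side view suggests it is a few mm proud. I'll close the fingers and press it down.

```bash
python3 go.py .513 -.015 .11 -.188
```

```text
tool cm [26.74  4.97 16.82] yaw -0.1916 twist -0.0036 tiltxy [0.0001 0.0005] [ 0.4132 -0.2682  0.2781]
```

apply_moves([
  [3,0.5,0],
  [5,1,0],
  [5,1,0],
  [5,1,0],
  [5,1,0],
  [3.7,0.5,2],
  [0,0,5],
  [0,0,5],
], twist=[0,0,0,0,0,0,0,0], gripper=0)

```text
t: 28.35
tool_pos: [0.5133, -0.0127, 0.1573]
orientation: [2.418, 2.005, 0.002]
force: [0.8, 0.4, -0.5]
opening: 0.0019
gripper_force: 0.0
```

apply_moves([
  [0,0,3],
  [0,0,1.8],
  [0,0,0.8],
  [0,0,0.5],
  [0,0,0],
  [0,0,0],
], twist=[0,0,0,0,0,0])

```text
t: 29.1
tool_pos: [0.5136, -0.0154, 0.0981]
orientation: [2.421, 2.0, 0.002]
force: [-0.5, -0.3, 0.0]
opening: 0.0002
gripper_force: 0.0
```

apply_moves([
  [0,0,0.4],
  [0,0,0.2],
  [0,0,0.2],
  [0,0,0.1],
  [0,0,0],
], twist=[0,0,0,0,0])

```text
t: 29.72
tool_pos: [0.5128, -0.0152, 0.088]
orientation: [-2.422, -2.001, 0.0]
force: [0.4, 0.2, -0.5]
opening: 0.0005
gripper_force: 0.0
```

apply_moves([
  [0,0,0.1],
  [0,0,0.1],
  [0,0,0.1],
  [0,0,0.1],
  [0,0,0],
], twist=[0,0,0,0,0])

```text
t: 30.35
tool_pos: [0.5128, -0.0152, 0.084]
orientation: [-2.422, -2.001, 0.0]
force: [0.4, 0.1, -0.1]
opening: 0.0005
gripper_force: 0.0
```

apply_moves([
  [0,0,0.1],
  [0,0,0.1],
  [0,0,0.1],
  [0,0,0],
], twist=[0,0,0,0])

```text
t: 30.85
tool_pos: [0.5128, -0.0152, 0.081]
orientation: [-2.422, -2.001, 0.0]
force: [-0.2, -0.6, -0.3]
opening: 0.0003
gripper_force: 0.0
```

apply_moves([
  [0,0,0.1],
  [0,0,0.1],
  [0,0,0.1],
  [0,0,0],
], twist=[0,0,0,0])

```text
t: 31.35
tool_pos: [0.5131, -0.0153, 0.0802]
orientation: [2.422, 2.001, -0.0]
force: [-10.7, 1.1, 20.3]
opening: 0.0002
gripper_force: 10.1
```

The -y end stops the fingers at tip height 0.055, which is the home height. Next I probe the +y end.

apply_moves([
  [0,0,-1],
  [0,0,-1],
  [4,0,0],
  [4,0,0],
  [0,0,1],
  [0,0,0.6],
  [0,0,0.2],
  [0,0,0],
], twist=[0,0,0,0,0,0,0,0])

```text
t: 32.35
tool_pos: [0.5275, 0.0626, 0.0803]
orientation: [-2.423, -1.999, 0.001]
force: [-3.6, 2.2, 4.7]
opening: 0.0004
gripper_force: 2.4
```

apply_moves([
  [0,0,0.1],
  [0,0,0.1],
  [0,0,0],
], twist=[0,0,0])

```text
t: 32.72
tool_pos: [0.5277, 0.0626, 0.0802]
orientation: [-2.423, -1.998, 0.001]
force: [-12.8, 2.4, 23.1]
opening: 0.0004
gripper_force: 11.3
```

Both ends are at 0.055, so the blank is home and flat. I'll retreat upwards and do a final numeric check.

apply_moves([
  [0,0,-1],
  [0,0,-3],
  [0,0,-5],
  [0,0,-5],
  [-2,-3,-4],
  [0,-4,0],
  [0,-4,0],
  [0,0,0],
], twist=[0,0,0,0,0,0,0,0])

```text
t: 33.72
tool_pos: [0.4147, 0.0641, 0.2583]
orientation: [2.422, 2.0, 0.001]
force: [1.6, -0.5, 0.2]
opening: 0.0004
gripper_force: 0.0
```

```bash
python3 m.py; python3 - <<'E'
from h import *
a=load("side3")["frame"].astype(int);b=load("side6")["frame"].astype(int)
print("hang region diff",np.abs(a-b)[145:190,310:350].mean())
from plant import robot
s=robot.read_state();print(s["force"],s["tool_pos"],s["dq"].round(3))
E
```

```text
side area 431.46875
[301.125 239.875] [ 0.4853 -0.0161] [ 0.488  -0.0263]
[284.625 234.875] [ 0.5411 -0.0255] [ 0.5443 -0.0357]
[270.625 247.875] [0.5584 0.055 ] [0.5617 0.0456]
[269.125 251.875] [0.5557 0.0757] [0.559  0.0664]
[286.125 257.625] [0.5003 0.086 ] [0.5031 0.0768]
side expected top corners home [[268.4, 250.0], [284.8, 233.9], [302.1, 239.4], [286.4, 256.1]]
top expected top corners home [[266.2, 201.0], [299.8, 206.9], [296.4, 226.9], [262.5, 221.0]]
hang region diff 44.33555555555556
[ 0.95739162  0.48761965 -0.29527206] [0.41653019 0.06395251 0.25845959] [-0.     0.034 -0.023 -0.    -0.005 -0.   ]
```

```bash
python3 - <<'E'
from h import *
c=load("top6"); a=load("top")["frame"].astype(int); b=c["frame"].astype(int)
d=(np.abs(a-b).max(2)>25).astype(np.uint8)
for k in cv2.findContours(cv2.morphologyEx(d,2,np.ones((3,3))),0,2)[0]:
    if cv2.contourArea(k)>40: 
        x,y,w,h=cv2.boundingRect(k);print("diff",x,y,w,h)
m=(b.min(2)>140).astype(np.uint8); m[:,:370]=0;m[:,460:]=0;m[:175]=0;m[255:]=0
for k in cv2.findContours(m,0,2)[0]:
    if cv2.contourArea(k)>60: print("bright",[ (plane(c,p,.156)[:2].round(3)).tolist() for p in cv2.boxPoints(cv2.minAreaRect(k))])
print("expect flange",[proj(c,[.478+x,-.316+y,.144]).round(0).tolist() for x,y in((.042,.062),(-.042,.062),(-.042,-.062),(.042,-.062))])
print("px",[b[int(v),int(u)].tolist() for u,v in (proj(c,[.478+.025,-.316+.03,.144]),proj(c,[.478-.025,-.316-.03,.144]),proj(c,[.478+.025,-.316-.03,.144]),proj(c,[.54,-.30,.012]))])
E
```

```text
diff 471 402 86 18
diff 228 360 11 17
diff 365 346 169 74
diff 532 343 28 50
diff 227 283 268 137
diff 160 249 37 24
diff 406 223 8 15
diff 386 223 16 16
diff 417 221 14 17
diff 363 211 17 27
diff 416 209 14 9
diff 405 209 7 9
diff 386 209 14 10
diff 166 197 121 223
diff 242 195 60 46
expect flange [[383.0, 208.0], [385.0, 239.0], [431.0, 238.0], [429.0, 208.0]]
px [[134, 138, 139], [125, 128, 132], [130, 134, 136], [99, 102, 103]]
```

The top view shows the flange at px 386–431 x 209–240, where a plunger hanging on the hook should appear. The blank is home, so I'm handing in.

```bash
python3 -c "
from plant import robot
print(robot.close_job())"
```

```text
the job is handed in; nothing more can be done
None
```

The job is handed in (the call returned no verdict): by my last checks the plunger hangs free on the hook and the 60 x 100 mm preform lies flat and fully home in the cavity, at about 34 s of the 62 s allowed.

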